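Clamp the die-cast box in the bench fixture

ROBOT

A 7-joint arm with a two-finger parallel gripper is mounted at the origin on a cart in front of the work surface, level with it; the furniture and walls round the work are solid. World frame = base frame: x ahead of the robot, y to its left, z up, the work surface at z = 0. Lengths are in m, angles in rad, forces in N, time in s.
With the tool pointing down it reaches from about 0.35 to 0.9 m from the base axis. Payload 19.9 kg.
Tool frame: the origin (TCP) lies at the very end of the fingers, on their centre line; the grasp point (between the pads) lies 19 mm behind it; y points along the fingers, z is the direction in which the jaws open and shut, and the axes are right-handed (so a half turn about y gives the same grasp; the last joint's range is limited). The gripper opens to 85 mm and grips with 20 to 120 N. Pads are 22 mm wide; open, the fingers measure 114 mm over their backs; the gripper's body (76 mm by 85 mm) begins 54 mm behind the grasp point. The pads swing forward as they close: fully open they stand 13 mm farther back than shut.
Start: joints at [1.208, 0.417, -0.01, 1.614, 0.005, 1.111, -0.053], TCP at [0.197, -0.593, 0.231] pointing down, gripper open.
Joint ranges: [-2.81, 2.81], [-0.39, 2.02], [-1.27, 1.25], [0.06, 2.57], [-1.19, 4.33], [0.19, 2], [-2.82, 2.82]. Speed limits (rad/s): [1.89, 1.89, 2.39, 2.39, 3.01, 3.01, 3.01].

INTERFACE

Orientations are given as [roll, pitch, yaw] about the fixed x, y, z axes, in that order (R = Rz(yaw) Ry(pitch) Rx(roll)).
In Python, from cell import env gives the robot as it stands. Calls block until the motion is done:
- env.movep(position, orientation): joint-space move of the TCP to a pose.
- env.movel(position, rotation=None, rate=0.15): straight line of the TCP; rotation=None keeps the orientation; rate is the mean speed in m/s.
- env.set_joints(angles): joint-space move.
- env.grip(opening, newtons=None): finger opening in m; newtons is the grip in N (None keeps the last); returns when the fingers have stopped.
- env.hold(seconds).
- env.solve_ik(position, orientation): joint angles nearest the present ones, or None.
- env.read_camera(name): name is "scene" or "top" or "wrist"; returns the picture (420x560x3 uint8, red, green, blue); there is no depth.
- env.camera_info(name): a dict with "fovy" (degrees; the focal length in pixels is half the picture's height over the tangent of half this angle, whatever the lens; pixels are square), "cx", "cy" (the principal point, pixels), "extrinsics" (4x4, takes a point from world to camera coordinates). Camera axes: x right, y down, z forward; pixel columns grow to the right and rows downward; lengths in m; the calibration is good to about 2 mm. A picture is of the moment at which its call begins: read the wrist's pose just before it. camera_info takes no time and is no camera call; for the wrist camera it gives the pose at the moment of the call.
A pose or a line that the arm cannot do raises env.PlanningError and nothing moves.
- env.finish_job(): hands the job in, once; it reports no verdict.
Readings, each from a call of its own:
- env.read_clock(): time.
- env.read_joint_pos(): joint angles.
- env.read_joint_velocities(): joint speeds.
- env.read_tau(): joint torques, N m.
- env.read_ee_pos(): TCP position.
- env.read_orientation(): TCP orientation.
- env.read_force(): force on the tool from outside, world axes, zero at the start.
- env.read_wrist_torque(): the same for the moment, N m.
- env.read_gripper_width(): finger opening in m.
Only numpy, scipy, OpenCV 4.12 (cv2) and the standard library are available. Lean on these libraries where they do the work, as an engineer would, in place of code of your own. Each camera call takes 0.05 s, during which the arm holds its last target. There are 200 camera calls.

TASK

Push the small die-cast box along the fixture's bed until it is fully home against the two end stops, then clamp it there with the black T-bar knob: turn it clockwise until you feel the foot bite on the box's lid and the resistance rises sharply, add one eighth of a turn (45 degrees) more, and let go. Do not overtighten, and leave the relay, the vial and the flux tin where they are.

Things in the scene. Friction and masses are not known exactly. Their poses are not given: they have to be found in the camera images.
- fixture: Aluminium hold-down fixture on a fixed grey stand. Origin on the bench below the home of the box; x along the bed towards the end stops (away and to the robot's right); z up. Bed plate x = -95 to +65 mm, 104 mm wide (y), top at z = 112 mm. Two low side guides, 3.4 mm farther apart than the box is wide, run from x = -51 to +41 mm and rise to z = 126 mm.
- bridge (a point): Top centre of the bridge's crossbar, at fixture x = 22, z = 182 mm, axes as the fixture's. The crossbar is 26 mm (x) by 100 mm (y), z = 166 to 182 mm, on posts outside the guides; a brass boss and screw heads on it reach z = 186 mm. It carries the vertical clamp screw on this point's axis.
- end_stops (a point): Midpoint between the faces of the two dark end stops, at fixture x = 41, z = 127 mm, axes as the fixture's. The stops are 12 mm thick, up to z = 142 mm, with a 23 mm gap between them that clears the box's round connector.
- box_home (a point): Point on the bed's top face where the origin of the box lies when it is home; axes as the fixture's.
- diecast_box: Bare-metal die-cast box, 54 mm wide, 93 mm long without its connector, 35 mm high, about 0.2 kg, loose on the bed between the guides, 12 to 28 mm short of the stops. Origin on its underside, 41 mm from the connector end and 52 mm from the plain end; own -y points at the connector end (to the stops), +y at the plain end (towards the robot's left). Home: the connector end's face touches both stops.
- box_near_end (a point): Centre of the box's plain end face, away from the stops, 18 mm above the box's underside: push here along the fixture's x, with up to about 10 N. The face is 54 mm by 35 mm.
- clamp_screw: Black T-bar hand knob on the vertical screw. Origin on the screw axis at the middle of the bar, 213 mm above the bench at the start. Bar 90 mm long (own y), 12 mm thick (own x; 20 mm at the hub), 26 mm high; at the start it lies 0.7 rad clockwise of the fixture's y. Below it is a 12 mm neck. Clockwise from above tightens; it sinks 2 mm per rad and stays where it is left. Turn it at 0.5 rad/s or so.
- knob_top (a point): Top of the knob on its axis. The knob can be gripped or pushed at its ends. It runs freely (drag 0.06 N m, 2 N at the ends) until the dark foot under the bridge meets the lid, 0.8 to 2.0 rad from the start, different every time. There the turning torque jumps to 0.2 N m or more within 0.15 rad and goes on rising. 45 degrees more clamps with about 27 N; over 48 N is too tight.
- relay_case: Plug-in relay, 36 x 28 x 54 mm, standing loose beyond the fixture: leave alone. Origin at the centre of its underside.
- vial: Plastic vial with a cap, 29 mm across, 64 mm high, standing loose beyond the fixture: leave alone. Origin at the centre of its underside.
- flux_tin: Round tin, 46 mm across, 22 mm high, loose to the right of the fixture: leave alone. Origin at the centre of its underside.

How it is judged:
On the way, in this order (a step that is already met when the one before it is completed fails the run):
1. the box is home against the end stops (x of diecast_box in the frame of box_home between -0.003 and 0.003 m and y of diecast_box in the frame of box_home between -0.004 and 0.004 m and z of diecast_box in the frame of box_home between -0.003 and 0.003 m and angle between the y axis of diecast_box and the x axis of box_home, either way round below 0.08 rad), for 0.2 s.
2. the foot clamps the box, which is home, with 20 to 34 N (all of step 1 and contact force between clamp_screw and diecast_box between 20 and 34 N), for 0.2 s.
At the end, for the whole second after the job is handed in: The box lies flat on the bed within 3 mm of home along the bed (4 mm across, 0.08 rad), at rest, and the clamp's foot presses on it with 20 to 34 N (an eighth of a turn past the bite, give or take about 25 degrees); the knob is still (all of step 2 and linear speed of diecast_box below 0.01 m/s and angular speed of clamp_screw below 0.05 rad/s); the robot touches nothing.
It fails at once if the clamp is overtightened (foot on box over 48 N) (contact force between clamp_screw and diecast_box above 48 N).
It fails at once if a bystander is moved by over 15 mm (distance of any of relay_case, vial, flux_tin from where it was at the start of the episode above 0.015 m).
It also fails if it takes over 51 s, if anything falls off the work surface, if the arm or the gripper's body presses on something with over 40 N, if the wrist force passes 120 N, or if a joint passes its speed limit or range.

## Working session

There is one attempt and no reset: what is moved stays moved. The work goes in short steps, each a Python script; the robot and the scene stay as the last script left them, time stands still between calls to the robot, and variables do not carry over. Pictures are saved under pics/ and viewed, on a budget of 10 in all, crops included, one or two more only if the job needs it, and the job is handed in when it is done.

```bash
mkdir -p pics; cat > h.py <<'E'
import numpy as np, cv2
from cell import env
def snap(n,f):
    im=env.read_camera(n); cv2.imwrite('pics/'+f,im[:,:,::-1]); return im
def cam(n):
    i=env.camera_info(n); f=210/np.tan(np.radians(i['fovy'])/2); return f,i['cx'],i['cy'],np.array(i['extrinsics'])
def ray(c,u,v):
    f,cx,cy,E=c; d=E[:3,:3].T@np.array([(u-cx)/f,(v-cy)/f,1]); o=-E[:3,:3].T@E[:3,3]; return o,d
def onz(c,u,v,z):
    o,d=ray(c,u,v); return o+d*(z-o[2])/d[2]
def proj(c,p):
    f,cx,cy,E=c; q=E[:3,:3]@np.array(p)+E[:3,3]; return np.array([cx+f*q[0]/q[2],cy+f*q[1]/q[2]])
E
python3 - <<'E'
from h import *
print(env.read_clock(),env.read_ee_pos(),env.read_orientation(),env.read_joint_pos())
a=[snap(n,n+'0.png') for n in('scene','top')]
for n in('scene','top'): print(n,cam(n))
E
```

```text
0.0 [ 0.19694129 -0.59277832  0.23066001] [-1.57204597e+00 -8.97299128e-05 -2.82080565e+00] [ 1.20850768  0.41796111 -0.01028852  1.61419405  0.00468971  1.1107141
 -0.05299222]
scene (np.float64(503.1744173035077), 276.4349665300484, 205.82771396867167, array([[ 0.51264988,  0.85855329, -0.00873756, -0.10976199],
       [ 0.76211639, -0.45970632, -0.45590428, -0.47740948],
       [-0.39543484,  0.22706024, -0.88998592,  1.27837134],
       [ 0.        ,  0.        ,  0.        ,  1.        ]]))
top (np.float64(482.7489333934786), 283.0181725284852, 207.67040225767124, array([[-0.00603179, -0.99986782, -0.01509808, -0.20274125],
       [-0.98303227,  0.00869696, -0.18322641,  0.59797639],
       [ 0.1833335 ,  0.01373672, -0.9829548 ,  0.88843752],
       [ 0.        ,  0.        ,  0.        ,  1.        ]]))
```

View pics/scene0.png

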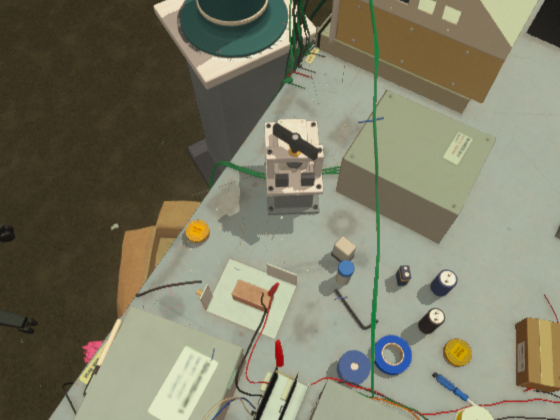

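View pics/top0.png

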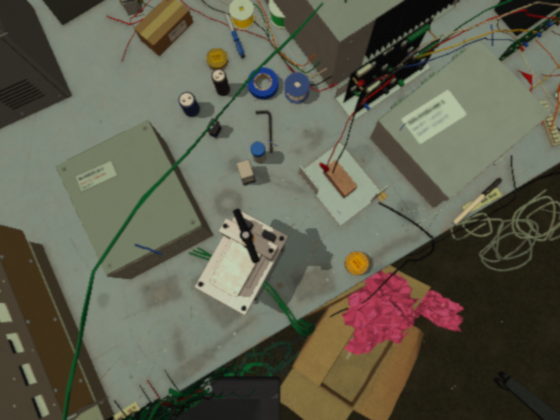

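Both views show the fixture: in top at about (240,260), with the knob at (245,236); in scene at about (294,165), with the knob at (296,140). I'll triangulate the knob and view enlarged crops.

```bash
python3 - <<'E'
from h import *
cs,ct=cam('scene'),cam('top')
def tri(a,b):
    o1,d1=ray(cs,*a);o2,d2=ray(ct,*b)
    t=np.linalg.lstsq(np.c_[d1,-d2],o2-o1,rcond=None)[0]; p,q=o1+d1*t[0],o2+d2*t[1]; return (p+q)/2,np.linalg.norm(p-q)
print(tri((296,140),(245,236)))
s=cv2.imread('pics/scene0.png')[110:220,240:350];t=cv2.imread('pics/top0.png')[200:320,190:300]
cv2.imwrite('pics/c.png',np.hstack([cv2.resize(s,(400,400),interpolation=2),cv2.resize(t,(400,436),interpolation=2)[:400]]))
for n,c in(('scene0',cs),('top0',ct)):
    im=cv2.imread(f'pics/{n}.png'); m=(im.max(2)<55).astype(np.uint8)
    k=cv2.connectedComponentsWithStats(m)
    for st,ce in zip(k[2][1:],k[3][1:]):
        if st[4]>60 and (abs(ce-np.array([296,140] if n[0]=='s' else [245,236]))<40).all(): print(n,st,ce)
E
```

```text
(array([ 0.52193994, -0.14611384,  0.21480465]), np.float64(0.005032632801180512))
scene0 [274 126  31  26 193] [289.10362694 140.55440415]
top0 [234 209  25  54 384] [246.34635417 234.44270833]
top0 [263 231  13  11  81] [268.64197531 235.77777778]
```

View pics/c.png

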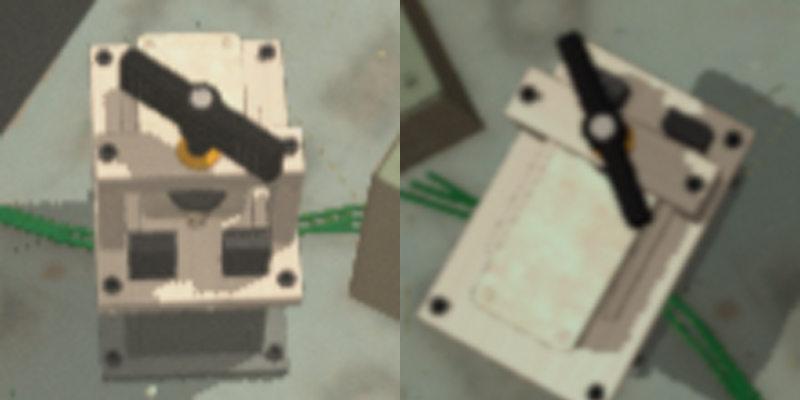

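The crop shows the knob hub at top (245.6,234.7) and scene (295.6,136.7). It also shows the bed corner screws, the crossbar screws and the box plate, which is light with its plain end towards the lower left in top. I'll compute the fixture frame from these points.

```bash
python3 - <<'E'
from h import *
cs,ct=cam('scene'),cam('top')
def tri(a,b):
    o1,d1=ray(cs,*a);o2,d2=ray(ct,*b)
    t=np.linalg.lstsq(np.c_[d1,-d2],o2-o1,rcond=None)[0]; p,q=o1+d1*t[0],o2+d2*t[1]; return (p+q)/2,np.linalg.norm(p-q)
S=lambda x,y:(240+x/3.636,110+y/3.636)
T=lambda x,y:(190+(x-400)/3.636,200+y/3.636)
print('hub',tri(S(202,97),T(602,126)))
# scene image: which scene end matches which: stops end is lower in scene
L={'barA':(S(291,146),T(529,93)),'barB':(S(107,152),T(694,184)),'bedfar':(S(112,285),T(733,139)),'bednearR':(S(104,57),T(596,392)),'bednearL':(S(267,51),T(438,305))}
P={k:tri(*v) for k,v in L.items()}
for k,v in P.items(): print(k,v)
g=lambda k,z:(onz(cs,*L[k][0],z)[:2]+onz(ct,*L[k][1],z)[:2])/2
for c,i in((cs,0),(ct,1)):
  q={k:onz(c,*L[k][i],.184 if 'bar' in k else .114)[:2] for k in L}
  an=lambda v:np.arctan2(v[1],v[0])
  print(q); print('yaw',an(q['barA']-q['barB'])-np.pi/2,an(q['bednearL']-q['bednearR'])-np.pi/2,an(q['bedfar']-q['bednearR']), 'len',[np.linalg.norm(q[a]-q[b]) for a,b in(('barA','barB'),('bednearL','bednearR'),('bedfar','bednearR'))])
# box plain end corners, lid z .147
for u in((473,297),(568,348)): print('boxcorner',onz(ct,*T(*u),.147))
for n,u in(('hub top',T(602,126)),): print(onz(ct,*u,.226),onz(cs,*S(202,97),.226))
print(tri((344,248),(246,172)))
E
```

```text
hub (array([ 0.52262415, -0.14794084,  0.22662416]), np.float64(0.0053310567846721))
barA (array([ 0.54383562, -0.11006859,  0.18383282]), np.float64(0.005825925689392336))
barB (array([ 0.50117345, -0.18635539,  0.1836093 ]), np.float64(0.004583754090931902))
bedfar (array([ 0.53031324, -0.20267044,  0.11287974]), np.float64(0.005201030879130143))
bednearR (array([ 0.40773122, -0.13553789,  0.11410784]), np.float64(0.0056305043558945445))
bednearL (array([ 0.44975364, -0.05799449,  0.11359283]), np.float64(0.0050919042533843295))
{'barA': array([ 0.54477442, -0.10728305]), 'barB': array([ 0.50216699, -0.18430981]), 'bedfar': array([ 0.53176413, -0.20052383]), 'bednearR': array([ 0.40858656, -0.13282641]), 'bednearL': array([ 0.45070471, -0.0556675 ])}
yaw -0.505259214311983 -0.49966110079133474 -0.5025300046199671 len [np.float64(0.08802565093521023), np.float64(0.08790583639396378), np.float64(0.14055481811950518)]
{'barA': array([ 0.54260915, -0.11279793]), 'barB': array([ 0.50025498, -0.18849342]), 'bedfar': array([ 0.52917539, -0.20509535]), 'bednearR': array([ 0.40666469, -0.13814371]), 'bednearL': array([ 0.44875031, -0.06045947])}
yaw -0.5101331942519431 -0.49648900943398266 -0.5001491926326407 len [np.float64(0.08673915538443513), np.float64(0.08835180651750618), np.float64(0.13961158092720644)]
boxcorner [ 0.4514088  -0.08295578  0.147     ]
boxcorner [ 0.42753618 -0.12798367  0.147     ]
[ 0.52163866 -0.15035266  0.226     ] [ 0.5230738  -0.14512125  0.226     ]
(array([ 0.67498578, -0.12980521,  0.03612665]), np.float64(0.006142575192484923))
```

The geometry checks out: hub height 0.2266 m, screw heights correct, yaw -0.502, and the box about 19.6 mm short of the stops. The two cameras disagree by about 5 mm in y, so I'll take a close look with the wrist camera.

```bash
python3 - <<'E'
from h import *
ax=np.array([.5225,-.148]); ex=np.array([np.cos(.502),-np.sin(.502)])
q=ax-.06*ex
env.movep([*q,.37],[-np.pi/2,0,-2.77]); print(env.read_clock(),env.read_joint_pos().round(3))
w=cam('wrist'); snap('wrist','w1.png'); print(w)
print('pred hub',proj(w,[*ax,.226]))
for y in np.arange(-2.77,-6,-.4):
    j=env.solve_ik([*ax,.199],[-np.pi/2,0,y]); print(y.round(2), None if j is None else np.round(j,2))
print(env.solve_ik([*ax,.199],[-np.pi/2,0,.369]))
E
```

```text
2.1333 [ 0.581  0.072 -0.416  1.745  0.03   1.331 -1.042]
(np.float64(341.9270878741047), 276.91274593653606, 213.96314014848605, array([[ 0.36230458, -0.93205839, -0.00159681, -0.2827048 ],
       [-0.88163087, -0.34325756,  0.32388464,  0.28577479],
       [-0.30242751, -0.11593709, -0.94609523,  0.63979136],
       [ 0.        ,  0.        ,  0.        ,  1.        ]]))
pred hub [329.89994112 152.94784461]
-2.77 [ 0.55  0.33 -0.4   1.84  0.15  1.   -1.11]
-3.17 [ 0.54  0.33 -0.39  1.84  0.15  1.   -1.51]
-3.57 [ 0.52  0.33 -0.36  1.84  0.14  1.   -1.9 ]
-3.97 [ 0.48  0.32 -0.32  1.84  0.12  0.99 -2.28]
-4.37 [ 0.46  0.32 -0.29  1.84  0.11  0.99 -2.67]
-4.77 [-0.6   0.51  1.09  1.88 -0.52  1.07 -2.51]
-5.17 [ 1.05  0.52 -1.08  1.83  0.52  1.11  2.46]
-5.57 [ 1.05  0.52 -1.08  1.83  0.52  1.11  2.06]
-5.97 [ 0.77  0.38 -0.68  1.83  0.28  1.02  1.86]
[ 0.77558642  0.38143838 -0.6856778   1.8342506   0.27955917  1.02408345
  1.91780405]
```

View pics/w1.png

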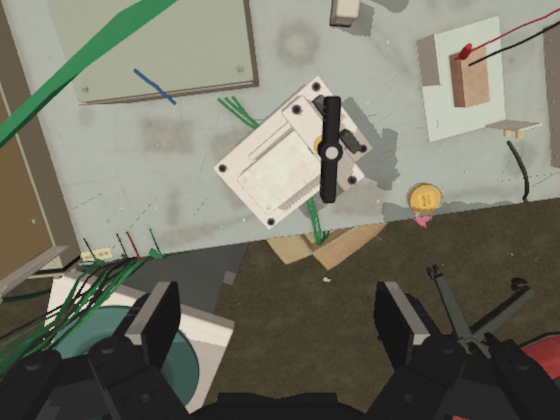

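The wrist view shows the hub cap at (331,152.5) against a prediction of (329.9,152.9), so it agrees to about 1 mm. The box lies square between the guides. Next is the push.

```bash
python3 - <<'E'
from h import *
w=cam('wrist'); print('hub',onz(w,331,152.5,.226)); a,b=onz(w,332,97,.226),onz(w,329,203,.226); print('bar yaw',np.arctan2(*(a-b)[1::-1]),np.linalg.norm(a-b))
ax=onz(w,331,152.5,.226)[:2]; ex=np.array([np.cos(.502),-np.sin(.502)]); np.save('ax.npy',ax)
R=[-np.pi/2,0,-.502]; O=ax-.022*ex
P=lambda x,z:[*(O+x*ex),z]
env.grip(0.0,40); env.movep(P(-.094,.20),R); env.movel(P(-.094,.126),rate=.1); env.hold(.3)
f0=env.read_force()[:2]@ex; print(env.read_clock(),f0,env.read_joint_pos().round(2))
x=-.094; log=[]
while x<-.054:
    x+=.003 if x<-.070 else .001
    env.movel(P(x,.126),rate=.03)
    f=env.read_force()[:2]@ex-f0; xa=(env.read_ee_pos()[:2]-O)@ex; log.append((round(x*1e3),round(xa*1e3,1),round(f,2)))
    if f<-6: break
env.hold(.3); print(log,env.read_clock(),env.read_force()[:2]@ex-f0)
E
```

```text
hub [ 0.52318137 -0.14864948  0.226     ]
bar yaw 0.39300974458707116 0.08779534304889146
6.1 0.12452925984324736 [ 0.61  0.26 -0.52  2.16  0.18  0.77  1.04]
[(-91, np.float64(-90.8), np.float64(1.24)), (-88, np.float64(-87.9), np.float64(-0.11)), (-85, np.float64(-84.9), np.float64(0.63)), (-82, np.float64(-81.8), np.float64(-0.76)), (-79, np.float64(-78.8), np.float64(-0.09)), (-76, np.float64(-75.8), np.float64(0.47)), (-73, np.float64(-72.8), np.float64(-0.48)), (-70, np.float64(-69.8), np.float64(-0.87)), (-69, np.float64(-68.9), np.float64(-0.6)), (-68, np.float64(-67.9), np.float64(-0.84)), (-67, np.float64(-66.9), np.float64(-1.2)), (-66, np.float64(-65.9), np.float64(-0.38)), (-65, np.float64(-64.9), np.float64(-0.29)), (-64, np.float64(-63.9), np.float64(0.03)), (-63, np.float64(-62.9), np.float64(-0.32)), (-62, np.float64(-62.7), np.float64(-6.91))] 10.4 -6.332223729710607
```

The force rose sharply to 6.9 N at tool x = -62.7 mm, against an expected -63, so the box is home. Now I'll retreat, take a look and grip the knob.

```bash
python3 - <<'E'
from h import *
ax=np.load('ax.npy'); ex=np.array([np.cos(.502),-np.sin(.502)]); O=ax-.022*ex
P=lambda x,z:[*(O+x*ex),z]
env.movel(P(-.07,.126),rate=.05); env.movel(P(-.075,.29),rate=.2)
w=cam('wrist'); snap('wrist','w2.png')
for x in(-52,41): print([proj(w,[*(O+x/1e3*ex+s*.027*np.array([-ex[1],ex[0]])),.147]).round() for s in(-1,1)])
R=[-np.pi/2,0,.38]
env.grip(.05); env.movep([*ax,.27],R); env.movel([*ax,.200],rate=.1); env.hold(.2)
print('M0',env.read_wrist_torque(),env.read_force())
env.grip(.0,40); env.hold(.2)
print(env.read_clock(),env.read_gripper_width(),env.read_wrist_torque(),env.read_force(),env.read_joint_pos().round(2)); snap('wrist','w3.png')
E
python3 -c "
import cv2,numpy as np
cv2.imwrite('pics/w23.png',cv2.resize(np.hstack([cv2.imread('pics/w%d.png'%i) for i in(2,3)]),(800,300),interpolation=cv2.INTER_AREA))"
```

```text
[array([248., 224.]), array([308., 224.])]
[array([250., 313.]), array([306., 313.])]
M0 [ 0.03169751 -0.03858109  0.0184818 ] [0.61226531 0.80138946 0.27801506]
14.775 0.011402897879854918 [ 0.67841845  0.80014991 -0.08614201] [-4.07072162  4.31941414  5.6244376 ] [ 0.67  0.35 -0.55  1.83  0.21  1.01  1.98]
```

View pics/w23.png

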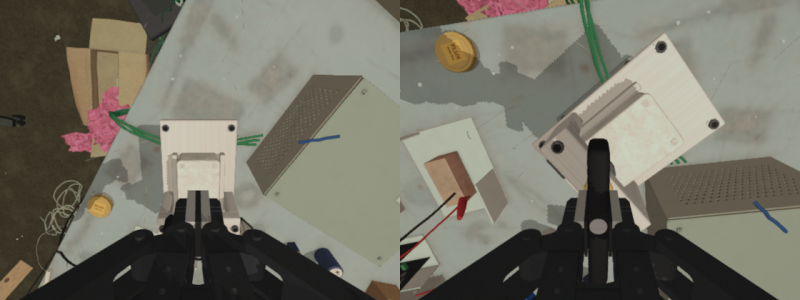

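Left: the box's plain edge is at about row 155, matching the predicted home line. Right: the jaws hold the bar on its axis. I'll turn a short test stretch first.

```bash
cat > turn.py <<'E'
from h import *
ax=np.load('ax.npy')
def turn(a0,a1,step=.05,stop=9.,rate=None):
    """knob angle turned from a0 to a1; returns log (angle, actual, Mz, |Fxy|, Fz)"""
    L=[]
    a=a0
    while a<a1-1e-6:
        a=min(a+step,a1)
        R=[-np.pi/2,0,.38-a]
        p=[*ax,.200-.002*a]
        env.movel(p,R) 
        t,f=env.read_wrist_torque(),env.read_force()
        y=env.read_orientation()[2]; act=(.38-y+1)%(2*np.pi)-1
        L.append((round(a,3),round(act,3),round(t[2],3),round(float(np.hypot(*f[:2])),1),round(f[2],1)))
        if t[2]>stop: break
    return L
E
python3 - <<'E'
from turn import *
t=env.read_clock(); print(*turn(0,.3),sep='\n'); print(env.read_clock()-t,env.read_clock(),env.read_gripper_width())
E
```

```text
(0.05, np.float64(0.05), np.float64(-0.157), 5.3, np.float64(4.6))
(0.1, np.float64(0.1), np.float64(-0.035), 4.8, np.float64(6.1))
(0.15, np.float64(0.15), np.float64(-0.118), 6.4, np.float64(5.1))
(0.2, np.float64(0.2), np.float64(-0.087), 5.9, np.float64(5.5))
(0.25, np.float64(0.25), np.float64(-0.065), 5.4, np.float64(5.7))
(0.3, np.float64(0.3), np.float64(-0.09), 4.6, np.float64(5.4))
1.5 16.325 0.011212827139649505
```

```bash
python3 - <<'E'
from turn import *
L=[];a=.3;n=0
while a<2.3:
    L+=turn(a,a+.05); a+=.05
    n=n+1 if abs(L[-1][2]+.09)>.13 else 0
    if n==3: break
for l in L: print(*l)
print(env.read_clock(),env.read_gripper_width(),env.read_joint_pos().round(2))
E
```

```text
0.35 0.35 -0.098 5.5 4.7
0.4 0.4 -0.118 5.9 4.6
0.45 0.45 -0.03 5.7 5.3
0.5 0.5 -0.119 5.4 5.3
0.55 0.55 -0.066 5.9 5.8
0.6 0.6 -0.047 5.8 5.8
0.65 0.65 -0.048 6.3 5.8
0.7 0.7 -0.127 6.2 6.0
0.75 0.75 -0.093 5.5 5.3
0.8 0.8 -0.095 5.8 5.3
0.85 0.85 -0.102 6.9 5.7
0.9 0.9 -0.158 5.9 7.0
0.95 0.95 -0.012 7.6 8.8
1.0 1.0 -0.093 6.9 8.4
1.05 1.05 -0.017 7.0 8.7
1.1 1.1 -0.057 8.5 9.3
1.15 1.15 -0.04 7.7 9.7
1.2 1.2 0.02 8.9 9.7
1.25 1.25 0.019 7.8 10.7
1.3 1.3 0.018 7.6 8.7
1.35 1.35 0.062 8.6 9.5
1.4 1.4 -0.009 7.5 9.3
1.45 1.45 0.055 8.7 10.1
1.5 1.5 0.01 7.7 10.3
1.55 1.55 0.014 8.1 10.9
1.6 1.6 0.018 7.3 10.6
1.65 1.65 -0.0 8.1 11.3
1.7 1.7 0.038 7.6 10.0
1.75 1.75 0.017 7.6 10.5
1.8 1.799 0.095 8.5 11.3
1.85 1.849 0.087 7.9 11.5
1.9 1.9 0.095 7.9 11.3
24.325 0.010754638304558367 [ 0.39  0.32 -0.21  1.85  0.08  0.98  0.2 ]
```

The torque signal is small and drifts, with no clear jump. I'll check the picture to see that the knob really turned.

```bash
python3 - <<'E'
from h import *
a=snap('wrist','w4.png'); b=snap('scene','s4.png')
s=cv2.resize(b[100:220,230:350],(420,420),interpolation=2)
cv2.imwrite('pics/v4.png',np.hstack([a[:,100:480],s])[:,:,::-1])
print(env.read_clock(),env.read_wrist_torque(),env.read_force(),env.read_tau().round(2))
E
```

```text
24.425 [1.12191242 1.2155529  0.07195304] [-5.54629912  4.67783893 10.66495844] [  2.04 -67.19   0.09 -39.68   1.06  -1.96  -0.09]
```

View pics/v4.png

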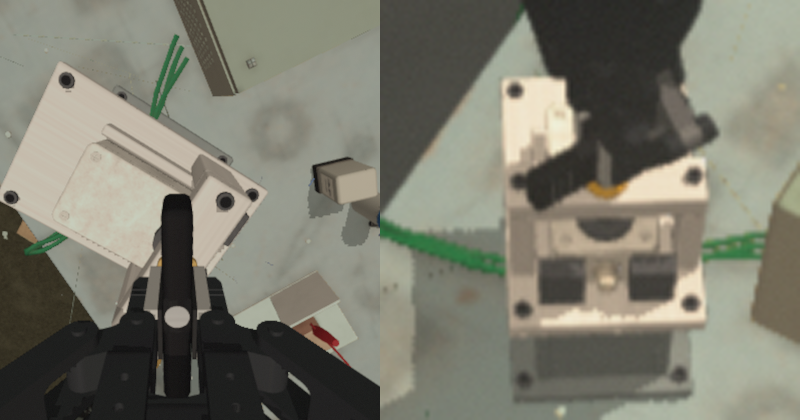

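The knob followed the grip, and the connector sits between the stops. The side load of 7 N and vertical load of 11 N come from a small axis error and spoil the torque reading. I'll null them and then measure.

```bash
python3 - <<'E'
from h import *
p=env.read_ee_pos(); R=[-np.pi/2,0,.38-1.9]
for i in range(6):
    f=np.mean([env.read_force() for _ in range(3)],0); print(p.round(4),f.round(1),env.read_wrist_torque().round(3))
    if np.abs(f).max()<1.5: break
    p=p+np.clip(f*1.0e-4,-.0008,.0008); env.movel(p,R)
print(env.read_clock())
E
```

```text
[ 0.5232 -0.1478  0.1968] [-5.5  4.7 10.7] [1.122 1.216 0.072]
[ 0.5226 -0.1474  0.1976] [  7.9  -4.  -10.8] [-0.806 -1.69   0.148]
[ 0.5234 -0.1478  0.1968] [-3.5  0.7  4.8] [0.028 0.878 0.114]
[ 0.5231 -0.1477  0.1973] [ 1.7 -1.3 -5.4] [-0.321 -0.43   0.147]
[ 0.5232 -0.1478  0.1967] [-2.4 -0.8  4.6] [0.002 0.712 0.159]
[ 0.523  -0.1479  0.1972] [ 2.  -0.1 -3.4] [ 0.087 -0.345  0.133]
25.925
```

With the load nulled, Mz ≈ 0.14, which could be the start of the bite. I'll continue in fine steps with the corrected axis.

```bash
python3 - <<'E'
from turn import *
np.save('ax.npy',[.5231,-.1478])
a=1.9
while a<2.3:
    a+=.05
    env.movel([.5231,-.1478,.1970-.002*(a-1.9)],[-np.pi/2,0,.38-a]); 
    m=np.mean([env.read_wrist_torque()[2] for _ in range(5)]); f=env.read_force(); print(round(a,2),round(m,3),f.round(1),((.38-env.read_orientation()[2]+1)%(2*np.pi)-1).round(3))
    if m>.30: break
print(env.read_clock())
E
```

```text
1.95 0.102 [0.1 2.3 0.6] 1.949
2.0 0.103 [0.  1.4 0.3] 1.998
2.05 0.131 [0.4 1.1 1.8] 2.048
2.1 0.092 [-0.2  0.3  1.9] 2.097
2.15 0.106 [-0.   1.3  1.6] 2.147
2.2 0.184 [0.2 0.7 1.5] 2.197
2.25 0.153 [0.4 1.2 2.9] 2.247
2.3 0.186 [0.8 1.5 2.7] 2.297
2.35 0.115 [0.7 1.  4.8] 2.347
28.175
```

```bash
python3 - <<'E'
from h import *
a=snap('wrist','w5.png'); b=snap('scene','s5.png'); print(env.read_clock(),env.read_gripper_width(),env.read_force(),env.read_wrist_torque())
o=lambda n:cv2.imread('pics/'+n)
W=[cv2.resize(o(n)[180:420,190:370],(270,360),interpolation=2) for n in('w3.png','w4.png','w5.png')]
S=[cv2.resize(o(n)[110:215,255:335],(270,355),interpolation=2)[120:] for n in('scene0.png','s4.png','s5.png')]
cv2.imwrite('pics/v5.png',np.vstack([np.hstack(W),np.hstack(S)]))
E
```

```text
28.275 0.010809622474624423 [2.01819495 2.05726143 3.68233728] [ 0.34036138 -0.23169238  0.20950251]
```

View pics/v5.png

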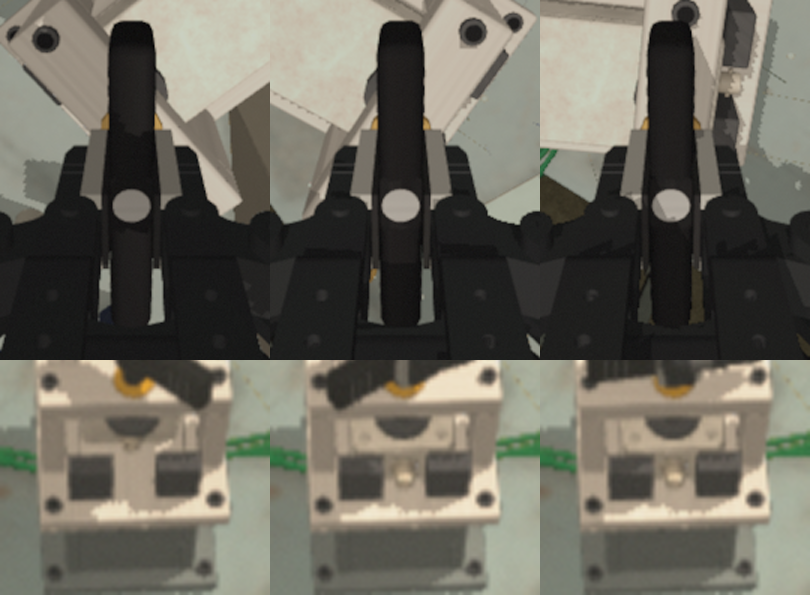

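The bar has not slipped in the jaws. The torque should be higher by now if the foot bit before 2.0 rad, so the sensor bias matters. I'll sweep back with the aligned axis to get a clean reference, since backing off is safe.

```bash
cat > sw.py <<'E'
from turn import *
def go(a):
    env.movel([.5231,-.1478,.1970-.002*(a-1.9)],[-np.pi/2,0,.38-a])
    T=[];F=[]
    for _ in range(3): env.hold(.01); T.append(env.read_wrist_torque()[2]);F.append(env.read_force())
    f=np.mean(F,0); print(round(a,2),np.round(T,3),round(np.mean(T),3),f.round(1),env.read_tau()[6].round(3))
    return np.mean(T)
E
python3 - <<'E'
from sw import *
print(env.read_clock())
print([env.read_wrist_torque()[2].round(3) for _ in range(3)])
for a in np.arange(2.25,1.4,-.1): go(a)
print(env.read_clock())
E
```

```text
28.275
[np.float64(0.21), np.float64(0.21), np.float64(0.21)]
2.25 [0.251 0.213 0.268] 0.244 [1.9 2.3 3.5] 0.564
2.15 [0.152 0.154 0.194] 0.167 [1.3 2.8 3.7] 0.534
2.05 [0.175 0.187 0.153] 0.172 [2.1 2.2 3.3] 0.509
1.95 [0.228 0.233 0.211] 0.224 [2.1 2.1 3. ] 0.453
1.85 [0.199 0.242 0.227] 0.223 [2.2 2.5 1.9] 0.451
1.75 [0.23  0.214 0.271] 0.239 [2.1 2.7 1.9] 0.439
1.65 [0.203 0.215 0.187] 0.202 [2.2 2.4 0.8] 0.45
1.55 [0.245 0.208 0.26 ] 0.238 [1.6 2.1 0.1] 0.427
1.45 [0.279 0.201 0.189] 0.223 [ 1.6  1.4 -0.8] 0.413
30.75
```

Mz has a direction-dependent bias. The joint-7 torque shows a knee near 1.95 on the way back, and the yaw lag grew from about 1.8. I'll sweep forward again and log all three.

```bash
cat > sw2.py <<'E'
from turn import *
def go(a):
    env.movel([.5231,-.1478,.1970-.002*(a-1.9)],[-np.pi/2,0,.38-a])
    T=[];F=[];J=[];Y=[]
    for _ in range(3):
        env.hold(.01); T.append(env.read_wrist_torque());F.append(env.read_force());J.append(env.read_tau()[6]);Y.append(env.read_orientation()[2])
    y=np.mean(Y); lag=(y-(.38-a)+np.pi)%(2*np.pi)-np.pi
    print(round(a,2),'M',np.mean(T,0).round(3),'F',np.mean(F,0).round(1),'tau7',np.mean(J).round(3),'lag_mrad',round(lag*1e3,2))
E
python3 - <<'E'
from sw2 import *
for a in np.arange(1.55,2.36,.1): go(a)
print(env.read_clock())
E
```

```text
1.55 M [ 0.26  -0.253 -0.179] F [ 1.1  1.9 -1.5] tau7 -0.827 lag_mrad -0.23
1.65 M [ 0.303 -0.185 -0.137] F [ 0.7  1.5 -1.4] tau7 -0.724 lag_mrad 3.41
1.75 M [ 0.307 -0.139 -0.115] F [ 1.4  1.6 -0.9] tau7 -0.741 lag_mrad 4.83
1.85 M [ 0.367 -0.136 -0.1  ] F [ 1.2  1.9 -0.8] tau7 -0.727 lag_mrad 5.26
1.95 M [ 0.352 -0.096 -0.039] F [ 1.2  1.2 -0.2] tau7 -0.761 lag_mrad 5.51
2.05 M [ 0.379 -0.159 -0.059] F [1.2 1.9 0.6] tau7 -0.766 lag_mrad 5.58
2.15 M [ 0.412 -0.184 -0.077] F [1.6 2.  1.3] tau7 -0.753 lag_mrad 5.54
2.25 M [ 0.413 -0.22   0.008] F [1.3 1.7 2.1] tau7 -0.804 lag_mrad 5.62
2.35 M [ 0.411 -0.265 -0.05 ] F [1.6 1.4 2.5] tau7 -0.769 lag_mrad 5.57
33.225
```

Readings taken after a stop carry friction hysteresis, while Fz and Mz in the first pass both changed slope near 0.9 rad. I'll back off to 1.25 and measure the true sliding torque there, in tiny steps both ways.

```bash
python3 - <<'E'
from turn import *
def mv(a): env.movel([.5231,-.1478,.1970-.002*(a-1.9)],[-np.pi/2,0,.38-a])
t0=env.read_clock(); mv(1.8); mv(1.25); t1=env.read_clock(); print('back',t0,t1)
a=1.25;L=[]
for d in [.008]*10+[-.008]*10:
    a+=d; mv(a); y=env.read_orientation()[2]; act=(.38-y+1)%(2*np.pi)-1
    L.append((round(a,3),round(act,4),round(env.read_wrist_torque()[2],3),env.read_force()[2].round(1),env.read_tau()[6].round(2)))
    if env.read_clock()-t1>5: break
for l in L: print(*l)
print(env.read_clock())
E
```

```text
back 33.225 34.625
1.258 1.2591 0.108 -3.1 -0.27
1.266 1.2663 0.158 -3.2 -0.27
1.274 1.2742 0.131 -3.9 -0.27
1.282 1.2822 0.155 -4.8 -0.27
1.29 1.2902 0.169 -5.1 -0.27
1.298 1.2982 0.224 -6.1 -0.28
1.306 1.3061 0.155 -5.6 -0.28
1.314 1.3141 0.118 -5.2 -0.28
1.322 1.3221 0.194 -6.1 -0.28
1.33 1.3302 0.178 -6.8 -0.28
1.322 1.322 0.006 -6.5 0.1
1.314 1.314 -0.085 -7.1 0.18
1.306 1.3059 -0.101 -7.7 0.18
1.298 1.2979 -0.037 -7.6 0.18
1.29 1.2899 -0.06 -8.1 0.19
1.282 1.2818 -0.085 -7.1 0.18
1.274 1.2738 -0.048 -7.4 0.18
1.266 1.2659 -0.108 -8.5 0.18
1.258 1.2579 -0.081 -8.2 0.18
1.25 1.2498 -0.047 -8.8 0.17
39.625
```

The signals are clean now: sliding torque is +0.165 forward and -0.07 back, a half swing of 0.118 against 0.06 when free. So the foot has already bitten at 1.3 rad. I'll take three quick forward spot checks, one of them in the free region.

```bash
python3 - <<'E'
from turn import *
def mv(a): env.movel([.5231,-.1478,.1968-.002*(a-1.9)],[-np.pi/2,0,.38-a])
for s in (.70,1.0,1.55):
    mv(s)
    for i in (1,2,3):
        mv(s+.01*i); T=[]
        for _ in range(3): T.append(env.read_wrist_torque()[2].round(3)); env.hold(.01)
        print(round(s+.01*i,3),np.round(np.mean(T),3),env.read_force().round(1),env.read_tau()[6].round(2),round((.38-env.read_orientation()[2]+1)%(2*np.pi)-1,4))
    print(env.read_clock())
E
```

```text
0.71 -0.008 [ -5.2  -1.7 -11.6] -0.05 0.7122
0.72 0.015 [ -5.2  -1.6 -10.3] -0.04 0.7223
0.73 0.013 [ -4.4  -1.6 -10.7] -0.04 0.7323
41.15
1.01 0.001 [ -5.3  -1.7 -10.3] -0.05 1.011
1.02 0.022 [ -4.8  -1.1 -10.9] -0.06 1.021
1.03 0.041 [-4.9 -1.1 -9.6] -0.08 1.031
42.3917
1.56 0.199 [-5.8 -0.4 -6.3] -0.26 1.5606
1.57 0.23 [-6.5 -0.6 -5.9] -0.26 1.5707
1.58 0.24 [-6.2 -0.9 -6.3] -0.27 1.5807
43.8833
```

The free-region torque reads 0.014 (true 0.06, so the bias is about -0.045). It starts rising at about 1.03 and is fully up by 1.3 (0.21 true) and 1.57 (0.28 true). The bite is therefore at about 1.05, and one eighth of a turn more gives a target of about 1.83 rad.

```bash
python3 - <<'E'
from turn import *
def mv(a): env.movel([.5231,-.1478,.1966-.002*(a-1.9)],[-np.pi/2,0,.38-a])
mv(1.7); mv(1.83); print(env.read_clock(),env.read_orientation()[2],env.read_wrist_torque()[2],env.read_force())
env.grip(.04); print(env.read_clock(),env.read_gripper_width(),env.read_force())
env.movel([.5231,-.1478,.27],rate=.2); t=env.read_clock(); print(t)
w=cam('wrist'); snap('wrist','w6.png'); print(env.read_force()); np.save('w6.npy',np.array(w,dtype=object),allow_pickle=True)
env.finish_job()
E
```

```text
44.4333 -1.4516079660551964 -0.15781702410081633 [-6.48662641 -1.43403115 -2.50078754]
44.825 0.03984380572478861 [0.7004313  0.98024364 0.42087074]
45.3417
[ 0.44471347 -0.13944471 -0.20008742]
the job is handed in; nothing more can be done
```

View pics/w6.png

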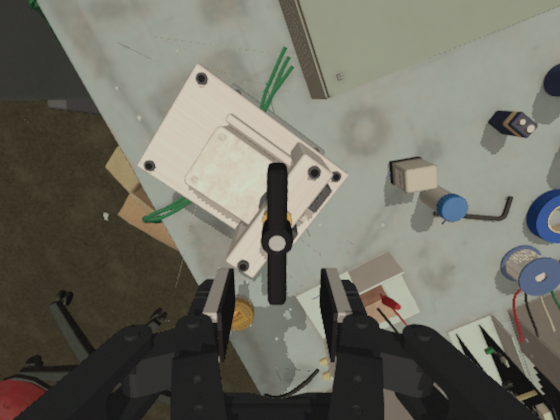

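I pushed the box home, clamped it with the knob left about 1.83 rad clockwise of its start, let go and handed the job in at 45.3 s. The clamp force is inferred from the turn past the bite; I never measured it.

**Box:** The push force rose sharply (6.9 N) within 0.3 mm of the expected home position. Afterwards the box's plain edge lay on the predicted home line, and the connector showed between the stops.

**Bite:** The wrist torque read after each stop was misleading because of friction hysteresis and bias. I found the bite with small forward steps instead:

| Angle from start (rad) | Torque, bias removed (N m) |
|---|---|
| 0.72 | 0.06 (free) |
| 1.03 | 0.085, starting to rise |
| 1.3 | 0.21 |
| 1.57 | 0.28 |

This puts the bite at about 1.05 rad, so one eighth of a turn more is about 1.83 rad. I expect about 27 N, but the bite could lie between 0.9 and 1.2 rad.

**Failed or disagreeing checks:**
- **Possible overtightening:** Before I found the bite, I turned the knob to 2.35 rad twice, then backed it off. With the bite at 1.05 rad that is about 44 N, under the 48 N limit. If the bite was nearer 0.9 rad, as an early rise in vertical force hinted, it could have come close to or past 48 N.
- **Side load:** The first turn carried up to 9 N sideways because the grip was about 1 mm off the screw axis. I corrected this.
- **Camera offset:** The scene and top cameras disagreed by about 5 mm. The wrist view settled it to about 1 mm.

In the last picture the knob is free of the jaws, and the relay, vial and tin stand upright. I did not measure their positions again.

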